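# Wipe down a bottle shelf and restock it by colour

### The job

Clear the bottles off the dark shelf into the pale holding cradle, then take the pad by its orange grip and wipe the bare board between the two scalloped rails, the pad set square across, from the end by the cork mat right along to the end by the dust tray, with light, steady pressure all the way. Put the pad back on its mat and lay every bottle back on the shelf, neck to the back, in the place whose disc matches its capsule. Set the bottles down gently, and leave the two glasses where they are.

Things in the scene. Friction and masses are not known exactly. Their poses are not given: they have to be found in the camera images.
- shelf: Bottle shelf, brown board, dark rails, fixed. Origin on the bench under the middle place; x to the back (away from the robot), y along the shelf. Board x -140 to 100 mm, y -150 to 150, top at z = 18 mm. Crosspieces with round cut-outs stand along y: at x = -85 mm (50 mm above the bench) for bottle bodies, at x = +75 (54 mm high) for necks, each 16 mm thick; bare board lies between, x -77 to 67.
- hold: Holding cradle, pale wood, empty at the start, fixed. Origin on the bench under its middle place; x to the back. Board x -105 to 100 mm, y -150 to 150, top at z = 18 mm. Crosspieces with round cut-outs stand along y: at x = -85 mm (50 mm above the bench) for bottle bodies, at x = +75 (54 mm high) for necks, each 16 mm thick; no discs.
- tray: Dust tray: a shallow open aluminium tray, 190 x 100 mm, 15 mm high, fixed against one end (in y) of the shelf, either one. Origin: centre of its underside, 204 mm from the shelf's origin along the shelf's y and 5 mm to the front (the middle of the lane).
- mat: Cork mat, 150 x 100 mm, 3 mm thick, fixed at the shelf's other end. Origin: centre of its underside, 204 mm from the shelf's origin and 5 mm to the front. The pad's place.
- pad: Hand wiping pad, loose, 0.2 kg: grey plate 114 x 64 mm, orange upright grip (90 mm along x, 22 mm wide in y, from 25 to 67 mm above the underside; take it from above across y at about 50 mm), white felt sole 108 x 58 mm on a sprung foam layer: it gives up to 10 mm, 0.9 N per mm, and 2 mm under its own weight. Origin: centre of the sole's underside when not pressed; x along the grip, z up.
- shelf_place0 (a point): Place 0 of the shelf, y = -95 mm along it: where the mid length of a bottle's axis comes when the bottle lies there, 58 mm above the bench, axis along the shelf's x, neck to +x. The cut-outs centre it sideways.
- shelf_place1 (a point): Place 1 of the shelf, y = 0 mm along it: where the mid length of a bottle's axis comes when the bottle lies there, 58 mm above the bench, axis along the shelf's x, neck to +x. The cut-outs centre it sideways.
- shelf_place2 (a point): Place 2 of the shelf, y = 95 mm along it: where the mid length of a bottle's axis comes when the bottle lies there, 58 mm above the bench, axis along the shelf's x, neck to +x. The cut-outs centre it sideways.
- hold_place0 (a point): Place 0 of the holding cradle, y = -95 mm along it: where the mid length of a bottle's axis comes when the bottle lies there, 58 mm above the bench, axis along the holding cradle's x, neck to +x. The cut-outs centre it sideways.
- hold_place1 (a point): Place 1 of the holding cradle, y = 0 mm along it: where the mid length of a bottle's axis comes when the bottle lies there, 58 mm above the bench, axis along the holding cradle's x, neck to +x. The cut-outs centre it sideways.
- hold_place2 (a point): Place 2 of the holding cradle, y = 95 mm along it: where the mid length of a bottle's axis comes when the bottle lies there, 58 mm above the bench, axis along the holding cradle's x, neck to +x. The cut-outs centre it sideways.
- bottle_red: Full 20 cl green glass bottle with a red capsule on its neck, 0.34 to 0.55 kg, may be absent. 205 mm long; body 52 mm across for 123 mm from the base, shoulder 28 mm, neck 27 mm across. Origin on the axis at mid length, x along the axis to the neck; base at x = -102, neck end at +102, centre of mass about x = -27 mm. Take it from above there. May be rolled about its axis.
- bottle_red_neck (a point): Neck end of the bottle with the red capsule, on its axis.
- disc_red: Flat red enamel disc, 24 mm across, 3 mm thick, fixed on the shelf's front ledge in front of one place: it marks the place of the red-capped bottle. Origin under its centre, axes as the shelf's; a bottle in that place has its mid length 124 mm behind it (+x), same y.
- bottle_yellow: Full 20 cl green glass bottle with a yellow capsule on its neck, 0.34 to 0.55 kg, may be absent. 205 mm long; body 52 mm across for 123 mm from the base, shoulder 28 mm, neck 27 mm across. Origin on the axis at mid length, x along the axis to the neck; base at x = -102, neck end at +102, centre of mass about x = -27 mm. Take it from above there. May be rolled about its axis.
- bottle_yellow_neck (a point): Neck end of the bottle with the yellow capsule, on its axis.
- disc_yellow: Flat yellow enamel disc, 24 mm across, 3 mm thick, fixed on the shelf's front ledge in front of one place: it marks the place of the yellow-capped bottle. Origin under its centre, axes as the shelf's; a bottle in that place has its mid length 124 mm behind it (+x), same y.
- bottle_blue: Full 20 cl green glass bottle with a blue capsule on its neck, 0.34 to 0.55 kg, may be absent. 205 mm long; body 52 mm across for 123 mm from the base, shoulder 28 mm, neck 27 mm across. Origin on the axis at mid length, x along the axis to the neck; base at x = -102, neck end at +102, centre of mass about x = -27 mm. Take it from above there. May be rolled about its axis.
- bottle_blue_neck (a point): Neck end of the bottle with the blue capsule, on its axis.
- disc_blue: Flat blue enamel disc, 24 mm across, 3 mm thick, fixed on the shelf's front ledge in front of one place: it marks the place of the blue-capped bottle. Origin under its centre, axes as the shelf's; a bottle in that place has its mid length 124 mm behind it (+x), same y.
- glass: A tasting glass, 60 mm across, 105 mm tall, standing behind the shelf; bystander. Origin: centre of its underside.
- tumbler: A second glass, 64 mm across, 95 mm tall, at the back; bystander. Origin: centre of its underside.

How it is judged:
By the outcome, as a careful person would: the job done as asked, in the order asked, and still so for the second after the job is handed in, with the robot touching nothing.
Of bottle_red, bottle_yellow, bottle_blue only 2 to 3 are there at a start; the rules pass over those that are not, and their reading is None.
At some moment in a run one of pad may be knocked a few centimetres aside while the robot is not near it.
It also fails if it takes over 210 s, if anything falls off the work surface, if the arm or the gripper's body presses on something with over 40 N, if the wrist force passes 120 N, or if a joint passes its speed limit or range.

### The arm

A 6-joint arm with a two-finger parallel gripper is mounted at the origin on the work surface. World frame = base frame: x ahead of the robot, y to its left, z up, the work surface at z = 0. Lengths are in mm, angles in rad, forces in N, time in s.
With the tool pointing down it reaches from about 400 to 925 mm from the base axis. Payload 12.5 kg.
Tool frame: the origin (TCP) lies between the finger pads; the fingertips stand env.tip_extent ahead of it and the grasp point (between the pads) lies 11 mm behind it (env.tip_extent is the distance from the TCP to the fingertips, in mm); z points along the fingers, y is the line along which they close (so a half turn about z gives the same grasp; the last joint's range is limited). The gripper opens to 95 mm and grips with 3 to 60 N. Pads are 20 mm wide; open, the fingers measure 119 mm over their backs; the gripper's body (75 mm by 180 mm) begins 59 mm behind the grasp point.
Start: joints at [-1.247, 0.491, 1.559, -0, 1.092, -0.106], TCP at [260.455, -568.163, 222.661] pointing down, gripper open.
Joint ranges: [-3.1, 3.1], [-0.84, 2.19], [0.05, 2.79], [-1.13, 4.28], [0.06, 2.93], [-2.69, 2.69]. Speed limits (rad/s): [2.22, 2.22, 2.79, 3.14, 3.14, 3.14].

### API

Orientations are given as [roll, pitch, yaw] about the fixed x, y, z axes, in that order (R = Rz(yaw) Ry(pitch) Rx(roll)).
In Python, from cell import env gives the robot as it stands.
- The arm moves only by the tool carry_out, never from a script. Its argument "motion" is a list of rows, each a list of 5 numbers: the shift along the tool's x, y, z in mm, then the turn about the tool's z in degrees, then the closure, from 0 (fully open) to 1 (shut). A call has 1 to 12 rows; each row shifts and turns the commanded pose from where the row before left it, along the tool's axes as they then stand; what a row does not reach is not made up. A row lasts 1/10 s, in which the tool goes at most 50 mm and 8.59 degrees, less where a joint would pass 70% of its speed; a pose out of reach is approached as far as the arm can. A call with a gripper value outside its range is refused whole. The fingers move at their own pace and stop on an object; the grip force is fixed at half the most. Time passes only in rows, so rows that do not move let the fingers close. It gives the time, the measured TCP pose, the force, the opening and the grip force at its end, in the units of the state.
- env.state(): the state, without advancing time (a new reading comes with each control period).
- env.read_camera(name): name is "scene" or "top" or "wrist"; returns a dict with "color" (420x560x3 uint8, red, green, blue), "K" (3x3 intrinsics, pixels), "dist" ([k1, k2, p1, p2, k3] as OpenCV has them; the pictures are not rectified), "R" (3x3) and "t" (3): a world point X has camera coordinates R X + t; the wrist camera has in their place "hand_eye" (4x4, takes a point from camera to tool coordinates, whose origin is the TCP and whose axes are the flange's). Camera axes: x right, y down, z forward; pixel columns grow to the right and rows downward; lengths in mm; the calibration is good to about 2 mm. A picture is of the moment at which its call begins: read the wrist's pose just before it. There is no depth.
- env.job_done(): hands the job in; it is judged then, once.
The state is a dict: "t": time; "joints": joint angles; "qvel": joint speeds; "tau": joint torques, N m; "eef_pos": TCP position; "tcp_rot": TCP orientation; "ft_force": force on the tool from outside, world axes, zero at the start; "moment": the same for the moment, N m; "opening": opening from 0.0 (shut) to 1.0 (fully open); "grip_force": force on a finger pad.
Only numpy, scipy, OpenCV 4.12 (cv2) and the standard library are available. Lean on these libraries where they do the work, as an engineer would, in place of code of your own. Each camera call takes 0.05 s, during which the arm holds its last target. There are 200 camera calls.

## Working session

There is one attempt and no reset: what is moved stays moved. The work goes in short steps, Python scripts to look and compute and a tool call to move; the robot and the scene stay as the last step left them, time stands still between calls to the robot, and variables do not carry over. Pictures are saved under pics/ and viewed, at most 14 in all, crops included, and the job is handed in when it is done.

Besides the shell and the picture viewer there is one more tool, called after ">>>" in YAML: its name, and indented under it one key for each argument. carry_out: Moves the arm, as the interface text tells. Its arguments: {"type":"object","properties":{"motion":{"type":"array"}},"required":["motion"]}

```bash
ls; mkdir -p pics; python3 - <<'E'
from cell import env
import cv2,json
print(env.state(), env.tip_extent)
for n in ["scene","top"]:
    c=env.read_camera(n); cv2.imwrite(f"pics/{n}0.png",c["color"][:,:,::-1])
    print(n,c["K"],c["dist"],c["R"],c["t"])
c=env.read_camera("wrist");print(c["K"],c["dist"],c["hand_eye"])
E
```

```text
pics
{'t': 0.0, 'joints': array([-1.24659571e+00,  4.91573596e-01,  1.55946191e+00,  3.49382977e-05,
        1.09170005e+00, -1.05625193e-01]), 'qvel': array([ 3.87213106e-04,  8.37211370e-05,  4.04249029e-04, -4.18544481e-04,
       -7.81605313e-04, -5.49615931e-04]), 'tau': array([ 4.32770103e-03, -6.12636209e+01, -2.58183557e+01,  6.94552856e-02,
        4.82348702e-02, -1.18671992e-04]), 'eef_pos': array([ 260.38221054, -567.91380773,  222.04873411]), 'tcp_rot': array([-3.14045939e+00, -1.51308682e-04,  4.29809598e-01]), 'ft_force': array([-0.01964717,  0.58958566, -0.04086195]), 'moment': array([0.03924825, 0.04305675, 0.02480963]), 'grip_force': 0.0, 'opening': 0.9985728846712406} 8.0
scene [[425.8304204   0.        279.9843732]
 [  0.        425.8304204 209.7282597]
 [  0.          0.          1.       ]] [-0.05730917  0.          0.          0.          0.        ] [[ 0.17536477  0.98450215  0.00164507]
 [ 0.82881963 -0.14673156 -0.53993321]
 [-0.53132402  0.09604873 -0.84170626]] [ -84.25954838 -448.07636865 1401.00577336]
top [[384.77006837   0.         272.44493685]
 [  0.         384.77006837 205.84422914]
 [  0.           0.           1.        ]] [0.02730006 0.         0.         0.         0.        ] [[-0.018411   -0.99966883 -0.01797944]
 [-0.98163965  0.02148774 -0.18953069]
 [ 0.18985427  0.01415988 -0.98171017]] [ -5.79185688 594.10729002 862.25290697]
[[348.70260114   0.         281.26584791]
 [  0.         348.70260114 207.99711134]
 [  0.           0.           1.        ]] [-0.00108396  0.          0.          0.          0.        ] [[-3.86544137e-04 -9.59899758e-01 -2.80343190e-01  7.90016987e+01]
 [ 9.99999417e-01 -8.84082528e-05 -1.07611264e-03  3.72988590e-01]
 [ 1.00817561e-03 -2.80343443e-01  9.59899233e-01 -1.62520694e+02]
 [ 0.00000000e+00  0.00000000e+00  0.00000000e+00  1.00000000e+00]]
```

View pics/scene0.png

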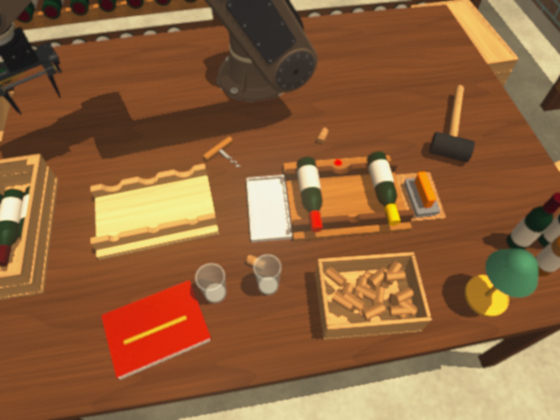

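View pics/top0.png

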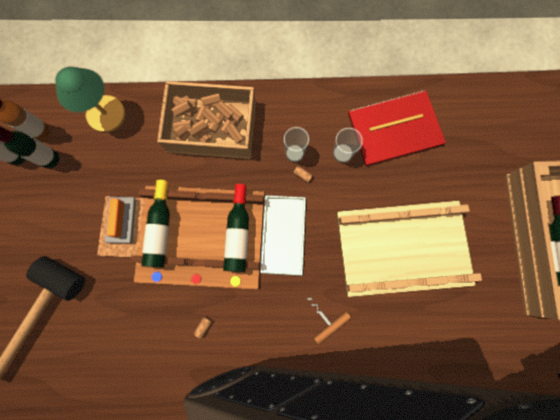

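The top view shows yellow at the left place (~157,225), red at the right place (~238,230), and discs blue, red and yellow from left to right along row ~280. The mat and pad are at the left (+y) and the tray is at the right. The blue bottle is absent. Next I'll enlarge both views for clicking.

```bash
cat > h.py <<'E'
import numpy as np, cv2
from scipy.spatial.transform import Rotation as Ro
from cell import env
def pose():
    s=env.state(); T=np.eye(4); T[:3,:3]=Ro.from_euler('xyz',s['tcp_rot']).as_matrix(); T[:3,3]=s['eef_pos']; return T
def cam(n):
    T=pose(); c=env.read_camera(n)
    if n=='wrist':
        W=T@np.array(c['hand_eye']); R=W[:3,:3].T; c['R']=R; c['t']=-R@W[:3,3]
    return c
def ray(c,uv):
    p=cv2.undistortPoints(np.array([[uv]],float),c['K'],np.array(c['dist']))[0,0]
    d=c['R'].T@np.array([p[0],p[1],1]); o=-c['R'].T@np.array(c['t']); return o,d/np.linalg.norm(d)
def onz(c,uv,z):
    o,d=ray(c,uv); return o+d*(z-o[2])/d[2]
def tri(rs):
    A=sum(np.eye(3)-np.outer(d,d) for o,d in rs); b=sum((np.eye(3)-np.outer(d,d))@o for o,d in rs); return np.linalg.solve(A,b)
def proj(c,P):
    return cv2.projectPoints(np.array(P,float).reshape(-1,3),cv2.Rodrigues(c['R'])[0],np.array(c['t'],float),c['K'],np.array(c['dist']))[0].reshape(-1,2)
def move(Xt,yawt=None):
    "rows needed: tool-frame shift and turn to target TCP"
    T=pose(); d=T[:3,:3].T@(np.array(Xt)-T[:3,3]); return d
E
python3 - <<'E'
from h import *
a=cam('top');b=cam('scene')
cv2.imwrite('pics/a.png',cv2.resize(a['color'][165:305,90:310,::-1],None,fx=3.6,fy=3.6,interpolation=cv2.INTER_CUBIC))
cv2.imwrite('pics/b.png',cv2.resize(a['color'][190:310,320:500,::-1],None,fx=4,fy=4,interpolation=cv2.INTER_CUBIC))
cv2.imwrite('pics/c.png',cv2.resize(b['color'][140:260,240:450,::-1],None,fx=3.8,fy=3.8,interpolation=cv2.INTER_CUBIC))
E
```

```text
(no output)
```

View pics/a.png

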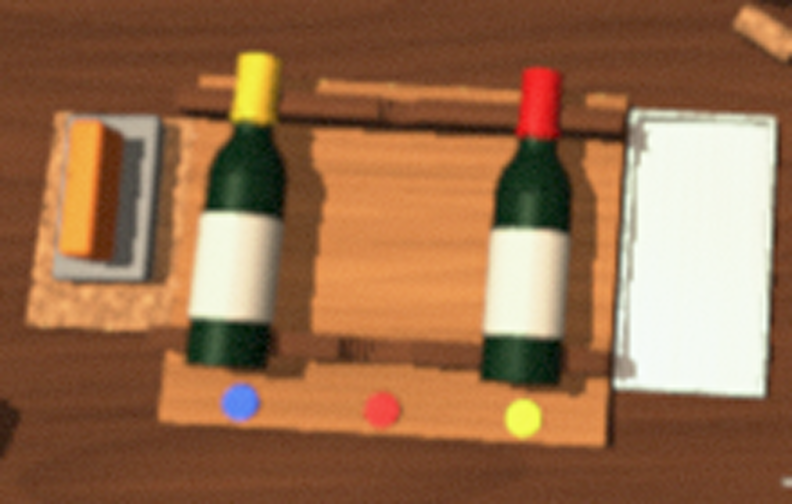

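View pics/b.png

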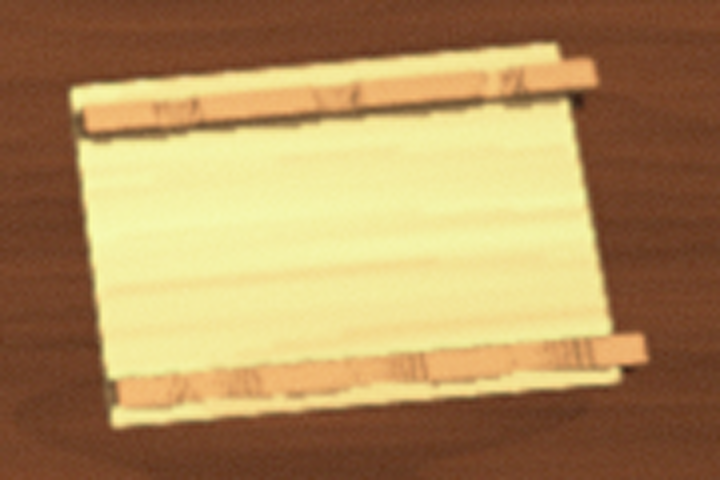

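View pics/c.png

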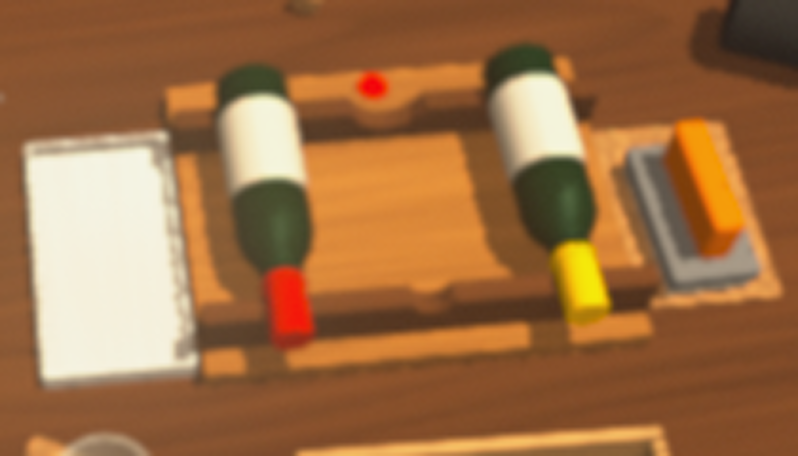

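The crops show the discs at crop-a (240,402), (382,410), (522,419), the bottle ends, the orange grip and the cradle corners. Next step is to fit the poses and triangulate the heights.

```bash
cat > fit.py <<'E'
from h import *
from scipy.optimize import least_squares
a=cam('top');b=cam('scene')
pa=lambda x,y:((x+.5)/3.6-.5+90,(y+.5)/3.6-.5+165)
pb=lambda x,y:((x+.5)/4-.5+320,(y+.5)/4-.5+190)
pc=lambda x,y:((x+.5)/3.8-.5+240,(y+.5)/3.8-.5+140)
def fit(P,uv,x0,n):
    P=np.array(P,float);uv=np.array(uv)
    def f(q):
        R=Ro.from_euler('z',q[2]).as_matrix(); return (proj(n,P@R.T+[q[0],q[1],q[3] if len(q)>3 else 0])-uv).ravel()
    r=least_squares(f,x0,loss='soft_l1');print(np.round(r.x,3),np.round(r.fun.reshape(-1,2),1).tolist());return r.x
print('shelf');
sp=fit([[-124,95,21],[-124,0,21],[-124,-95,21],[-140,-150,9],[-140,150,9],[100,-150,18]],[pa(240,402),pa(382,410),pa(522,419),pa(606,437),pa(162,415),pa(628,98)],[600,0,0],a)
print('hold')
hp=fit([[-105,150,18],[100,150,18],[100,-150,18],[-105,-150,9],[75,150,54],[75,-150,54]],[pb(112,422),pb(72,88),pb(558,43),pb(620,380),pb(82,120),pb(597,75)],[600,-300,0],a)
# heights by two views
for n,p,q in [('red neck',(540,70),(293,340)),('yel neck',(260,56),(588,316)),('red base',(519,378),(250,70)),('yel base',(227,362),(520,50)),('red disc',(382,410),(373,87)),
  ('grip back',(88,122),(724,250)),('grip front',(78,254),(690,124))]:
    X=tri([ray(a,pa(*p)),ray(b,pc(*q))]); print(n,np.round(X,1))
for n,q in(('shelf',sp),('hold',hp)): 
    print(n,[np.round(np.array(q[:2])+Ro.from_euler('z',q[2]).as_matrix()[:2,:2]@[0,y],1).tolist() for y in(-95,0,95)])
E
python3 fit.py
```

```text
shelf
[ 5.51701e+02  1.60327e+02 -8.20000e-02] [[-0.0, -0.6], [-0.2, -0.4], [0.4, -0.4], [-0.3, 2.8], [-0.1, 1.2], [0.2, -0.6]]
hold
[ 494.632 -334.638  -25.062] [[0.5, 1.1], [-0.1, -0.2], [0.2, 0.0], [-1.0, 0.6], [0.9, -0.5], [-0.5, -0.7]]
red neck [647.5  59.3  63. ]
yel neck [662.  247.9  60.8]
red base [444.8  72.4  81.2]
yel base [458.8 258.5  80.1]
red disc [427.3 170.8  20.7]
grip back [621.5 363.   47.3]
grip front [530.8 361.7  66. ]
shelf [[544.0, 65.6], [551.7, 160.3], [559.4, 255.0]]
hold [[501.3, -429.4], [494.6, -334.6], [487.9, -239.9]]
```

>>> carry_out:
  motion:
    - [0, 0, 0, 7.3, 0]
    - [0, 0, 0, 7.3, 0]
    - [0, 0, 0, 7.3, 0]
    - [0, 0, 0, 7.4, 0]
    - [14.5, -46.8, 0, 0, 0]
    - [14.5, -46.8, 0, 0, 0]
    - [14.5, -46.8, 0, 0, 0]
    - [14.5, -46.8, 0, 0, 0]
    - [14.5, -46.8, 0, 0, 0]
    - [14.5, -46.8, 0, 0, 0]
    - [14.5, -46.8, 0, 0, 0]
    - [14.5, -46.8, 0, 0, 0]

```text
t: 1.55
eef_pos: [407.0, -202.7, 222.9]
tcp_rot: [3.141, -0.001, -0.082]
ft_force: [0.5, -0.5, 0.1]
opening: 0.995
grip_force: 0.0
```

>>> carry_out:
  motion:
    - [14.5, -46.8, 0, 0, 0]
    - [14.5, -46.8, 0, 0, 0]
    - [14.5, -46.8, 0, 0, 0]
    - [14.5, -46.8, 0, 0, 0]
    - [14.5, -46.8, 0, 0, 0]
    - [14.5, -46.8, 0, 0, 0]
    - [0, 0, 0, 0, 0]
    - [0, 0, 0, 0, 0]

```text
t: 2.35
eef_pos: [516.0, 69.2, 222.3]
tcp_rot: [3.141, 0.001, -0.079]
ft_force: [0.6, -0.4, -0.4]
opening: 0.998
grip_force: 0.0
```

```bash
python3 - <<'E'
from h import *
c=cam('wrist'); cv2.imwrite('pics/w1.png',c['color'][:,:,::-1]); np.savez('w1.npz',**c); print(env.state()['eef_pos'],env.state()['tcp_rot'])
E
```

```text
[515.84860944  68.20992258 222.43648351] [ 3.14127858e+00  5.13203026e-04 -8.08269247e-02]
```

View pics/w1.png

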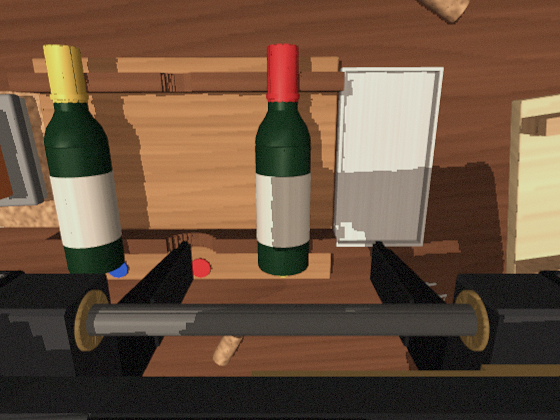

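The wrist view shows red dead ahead (neck end ~(283,46), body edges 256–310) and the red disc at (201,268), with the tray clear. I'll check the fit with these points.

```bash
python3 - <<'E'
from h import *
c={k:v for k,v in np.load('w1.npz').items()}
print('neck end',onz(c,(283,46),71),'body L/R z58',onz(c,(255.5,190),58),onz(c,(310,190),58),'neck L/R',onz(c,(268,80),58),onz(c,(299,80),58))
print('red disc',onz(c,(201,268),21),'yel neck',onz(c,(63,46),71), 'back board corners',onz(c,(338,56),18))
a=cam('top')
print('tri red neck',tri([ray(c,(283,46)),ray(a,(240,184.5))]),'yel',tri([ray(c,(63,46)),ray(a,(162.2,180.5))]))
E
```

```text
neck end [642.1771535   57.51674344  71.        ] body L/R z58 [519.51496866  93.59976782  58.        ] [515.35585148  41.32899451  58.        ] neck L/R [617.75210225  72.64090471  58.        ] [615.58032449  45.38766848  58.        ]
red disc [424.66137697 168.51508699  21.        ] yel neck [656.67339596 238.68076642  71.        ] back board corners [637.00019694   4.05673136  18.        ]
tri red neck [640.6181544   57.32624237  84.50870222] yel [661.48457643 248.79798167  54.20745979]
```

>>> carry_out:
  motion:
    - [-1, 0, 40, 0, 0]
    - [0, 0, 45, 0, 0]
    - [0, 0, 45, 0, 0]
    - [0, 0, 30, 0, 0]
    - [0, 0, 15, 0, 0]
    - [0, 0, 0, 0, 0]
    - [0, 0, 0, 0, 1]
    - [0, 0, 0, 0, 1]
    - [0, 0, 0, 0, 1]
    - [0, 0, 0, 0, 1]
    - [0, 0, 0, 0, 1]
    - [0, 0, 0, 0, 1]

```text
t: 3.65
eef_pos: [515.2, 68.4, 47.9]
tcp_rot: [3.141, -0.0, -0.081]
ft_force: [-0.8, -11.6, 2.1]
opening: 0.552
grip_force: 6.8
```

>>> carry_out:
  motion:
    - [0, 0, 0, 0, 1]
    - [0, 0, -10, 0, 1]
    - [0, 0, -20, 0, 1]
    - [0, 0, -40, 0, 1]
    - [0, 0, -40, 0, 1]
    - [0, 0, -20, 0, 1]
    - [0, 0, 0, 0, 1]
    - [0, 0, 0, 0, 1]

```text
t: 4.45
eef_pos: [514.6, 68.5, 177.1]
tcp_rot: [3.142, 0.001, -0.082]
ft_force: [-0.8, -0.5, -4.8]
opening: 0.542
grip_force: 30.0
```

>>> carry_out:
  motion:
    - [0, 0, 0, -4.4, 1]
    - [0, 0, 0, -4.3, 1]
    - [-9.4, 38.2, 0, 0, 1]
    - [-9.4, 38.2, 0, 0, 1]
    - [-9.4, 38.2, 0, 0, 1]
    - [-9.4, 38.2, 0, 0, 1]
    - [-9.4, 38.2, 0, 0, 1]
    - [-9.4, 38.2, 0, 0, 1]
    - [-9.4, 38.2, 0, 0, 1]
    - [-9.4, 38.2, 0, 0, 1]
    - [0, 0, 0, 0, 1]
    - [0, 0, 0, 0, 1]

```text
t: 5.65
eef_pos: [460.6, -242.0, 175.7]
tcp_rot: [-3.139, 0.003, 0.068]
ft_force: [0.0, 0.2, -4.5]
opening: 0.539
grip_force: 30.0
```

```bash
python3 - <<'E'
from h import *
c=cam('wrist'); cv2.imwrite('pics/w2.png',c['color'][:,:,::-1]); np.savez('w2.npz',**c); print(env.state()['eef_pos'],env.state()['tcp_rot'],env.state()['ft_force'])
E
```

```text
[ 460.93405172 -241.24500249  176.07415194] [-3.13951547e+00  2.36673159e-03  6.95088298e-02] [-0.04799416  0.70094505 -5.12171941]
```

View pics/w2.png

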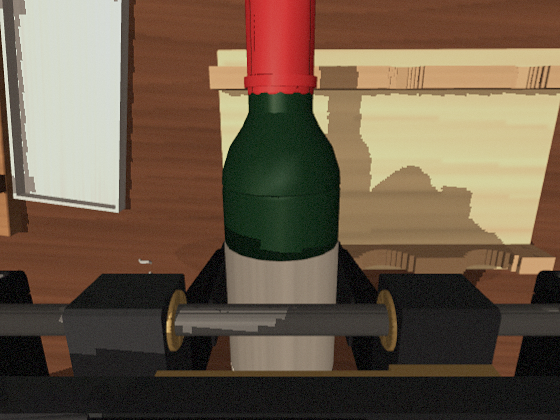

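The cradle rails line up under the bottle. The back-left board corner is at (217,50), the rail end at (209,67), and the neck cut-outs are at ~(405,77) and (543,77).

```bash
python3 - <<'E'
from h import *
c={k:v for k,v in np.load('w2.npz').items()}
print('corner',onz(c,(217,50),18),'cutouts at z~48',onz(c,(405,77),46),onz(c,(543,77),46),'rail end',onz(c,(209,67),54),onz(c,(210,88),54))
R=Ro.from_euler('z',.0707).as_matrix(); q=np.array([494.6,-334.6,0])
print('pred',(R@np.array([[100,150,18],[75,0,46],[75,-95,46],[83,150,54],[67,150,54]]).T).T+q)
print('proj',proj(c,(R@np.array([[100,150,18],[75,0,46],[75,-95,46],[83,150,54],[67,150,54],[-77,-150,50],[-85,-95,30]]).T).T+q))
E
```

```text
corner [ 580.81289591 -179.13145175   18.        ] cutouts at z~48 [ 567.67903137 -331.92547843   46.        ] [ 575.03742355 -439.91078126   46.        ] rail end [ 563.9339291  -179.79968533   54.        ] [ 548.86443687 -180.71109368   54.        ]
pred [[ 583.75401221 -177.91061904   18.        ]
 [ 569.41263469 -329.30191631   46.        ]
 [ 576.1235407  -424.06458692   46.        ]
 [ 566.79648168 -179.11151801   54.        ]
 [ 550.83645295 -180.24177586   54.        ]]
proj [[215.60493002  46.107067  ]
 [402.05204403  74.40800549]
 [523.46888719  74.05836558]
 [208.12540992  62.8850759 ]
 [209.41584576  85.25731825]
 [555.09106016 254.81904972]
 [480.01020592 253.99668653]]
```

>>> carry_out:
  motion:
    - [-1.5, 1, 30, 0, 1]
    - [0, 0, 40, 0, 1]
    - [0, 0, 30, 0, 1]
    - [0, 0, 15, 0, 1]
    - [0, 0, 5, 0, 1]
    - [0, 0, 1, 0, 1]
    - [0, 0, 1, 0, 1]
    - [0, 0, 1, 0, 1]
    - [0, 0, 1, 0, 1]
    - [0, 0, 1, 0, 1]
    - [0, 0, 1, 0, 1]
    - [0, 0, 0, 0, 1]

```text
t: 6.9
eef_pos: [460.1, -242.9, 51.6]
tcp_rot: [3.142, 0.0, 0.07]
ft_force: [0.1, 0.4, -4.8]
opening: 0.544
grip_force: 30.0
```

>>> carry_out:
  motion:
    - [0, 0, 1, 0, 1]
    - [0, 0, 1, 0, 1]
    - [0, 0, 0.7, 0, 1]
    - [0, 0, 0.6, 0, 1]
    - [0, 0, 0, 0, 1]

```text
t: 7.4
eef_pos: [460.2, -242.6, 48.7]
tcp_rot: [-3.142, -0.0, 0.07]
ft_force: [-1.5, 4.6, 2.2]
opening: 0.545
grip_force: 30.0
```

>>> carry_out:
  motion:
    - [0, 0, 0, 0, 0]
    - [0, 0, 0, 0, 0]
    - [0, 0, 0, 0, 0]
    - [0, 0, 0, 0, 0]
    - [0, 0, 0, 0, 0]
    - [0, 0, -10, 0, 0]
    - [0, 0, -30, 0, 0]
    - [0, 0, -40, 0, 0]
    - [0, 0, -50, 0, 0]
    - [0, 0, -40, 4.4, 0]
    - [0, 0, 0, 4.3, 0]

```text
t: 8.5
eef_pos: [461.6, -243.7, 224.3]
tcp_rot: [3.137, -0.008, -0.084]
ft_force: [-0.5, -0.6, -1.0]
opening: 1.004
grip_force: 0.0
```

>>> carry_out:
  motion:
    - [2.7, -45.7, 0, 0, 0]
    - [2.7, -45.7, 0, 0, 0]
    - [2.7, -45.7, 0, 0, 0]
    - [2.7, -45.7, 0, 0, 0]
    - [2.7, -45.7, 0, 0, 0]
    - [2.7, -45.7, 0, 0, 0]
    - [2.7, -45.7, 0, 0, 0]
    - [2.7, -45.7, 0, 0, 0]
    - [2.7, -45.7, 0, 0, 0]
    - [2.7, -45.7, 0, 0, 0]
    - [2.7, -45.7, 0, 0, 0]
    - [0, 0, 0, 0, 0]

```text
t: 9.7
eef_pos: [530.7, 260.1, 218.8]
tcp_rot: [-3.141, -0.001, -0.078]
ft_force: [-1.1, -0.9, 0.5]
opening: 0.998
grip_force: 0.0
```

```bash
python3 - <<'E'
from h import *
c=cam('wrist'); np.savez('w3.npz',**c); print(env.state()['eef_pos'],env.state()['tcp_rot'],env.state()['ft_force'])
t=cam('top')['color'][130:310,90:510]
cv2.imwrite('pics/w3.png',cv2.vconcat([c['color'],cv2.resize(t,(560,240))])[:600,:,::-1])
E
```

```text
[530.32215868 257.92042832 218.55731023] [-3.14158908e+00 -1.25385410e-04 -7.81469579e-02] [-0.47293527  0.67812564 -0.2443997 ]
```

View pics/w3.png

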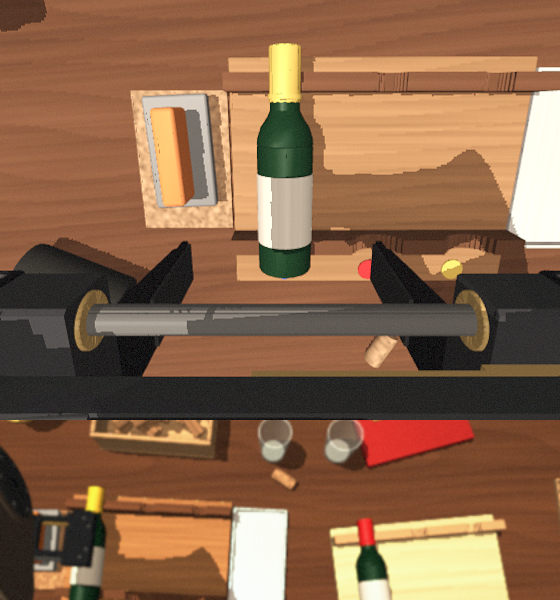

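Red lies in the cradle. Yellow is centred at ~(285,210), the red and yellow discs are at (367,268) and (453,268), and the pad is on its mat at ~(172,155).

```bash
python3 - <<'E'
from h import *
c={k:v for k,v in np.load('w3.npz').items()}
L,Rr=onz(c,(257,190),58),onz(c,(312.5,190),58);l,r=onz(c,(269.5,80),58),onz(c,(300.5,80),58)
m=(L+Rr)/2;n=(l+r)/2
print('body',m,'neck',n,'yaw',np.arctan2((n-m)[1],(n-m)[0]),'end',onz(c,(284,44),71))
print('discs',onz(c,(367,268),21),onz(c,(453,268),21),'corner',onz(c,(228,57),18))
for p in [(152,108),(181,108),(187,205),(160,205)]: print('griptop',onz(c,p,68))
E
```

```text
body [533.02142801 256.64367445  58.        ] neck [631.23930602 249.02606006  58.        ] yaw -0.0774033747815904 end [657.98194659 247.9463374   71.        ]
discs [426.62749673 170.90925847  21.        ] [419.10882907  73.8129883   21.        ] corner [659.038071   301.70584792  18.        ]
griptop [616.82837522 365.50422559  68.        ]
griptop [614.86978923 340.49136983  68.        ]
griptop [528.12059326 348.67102298  68.        ]
griptop [530.07485812 373.84220541  68.        ]
```

>>> carry_out:
  motion:
    - [-1, 1, 40, 0, 0]
    - [0, 0, 45, 0, 0]
    - [0, 0, 45, 0, 0]
    - [0, 0, 28, 0, 0]
    - [0, 0, 12, 0, 0]
    - [0, 0, 0, 0, 0]
    - [0, 0, 0, 0, 1]
    - [0, 0, 0, 0, 1]
    - [0, 0, 0, 0, 1]
    - [0, 0, 0, 0, 1]
    - [0, 0, 0, 0, 1]
    - [0, 0, 0, 0, 1]

```text
t: 11.0
eef_pos: [530.0, 256.4, 48.9]
tcp_rot: [-3.139, -0.002, -0.082]
ft_force: [-8.0, 33.4, 7.9]
opening: 0.553
grip_force: 15.8
```

>>> carry_out:
  motion:
    - [0, 0, 0, 0, 1]
    - [0, 0, -10, 0, 1]
    - [0, 0, -20, 0, 1]
    - [0, 0, -40, 0, 1]
    - [0, 0, -40, 0, 1]
    - [0, 0, -20, 0, 1]
    - [0, 0, 0, -4.4, 1]
    - [0, 0, 0, -4.2, 1]
    - [0, 0, 0, 0, 1]

```text
t: 11.9
eef_pos: [529.4, 254.6, 178.3]
tcp_rot: [3.141, 0.0, 0.07]
ft_force: [-0.1, -0.7, -3.1]
opening: 0.54
grip_force: 30.0
```

>>> carry_out:
  motion:
    - [-5, 30, 0, 0, 1]
    - [-7.4, 48, 0, 0, 1]
    - [-7.4, 48, 0, 0, 1]
    - [-7.4, 48, 0, 0, 1]
    - [-7.4, 48, 0, 0, 1]
    - [-7.4, 48, 0, 0, 1]
    - [-7.4, 48, 0, 0, 1]
    - [-7.4, 48, 0, 0, 1]
    - [-7.4, 48, 0, 0, 1]
    - [-7.4, 48, 0, 0, 1]
    - [-7.4, 48, 0, 0, 1]
    - [-7.4, 48, 0, 0, 1]

```text
t: 13.1
eef_pos: [480.9, -309.7, 178.2]
tcp_rot: [-3.141, 0.0, 0.066]
ft_force: [1.2, 0.2, -3.5]
opening: 0.542
grip_force: 30.0
```

>>> carry_out:
  motion:
    - [-7.4, 48, 0, 0, 1]
    - [-7.4, 48, 0, 0, 1]
    - [-3, 26, 0, 0, 1]
    - [0, 0, 20, 0, 1]
    - [0, 0, 30, 0, 1]
    - [0, 0, 30, 0, 1]
    - [0, 0, 20, 0, 1]
    - [0, 0, 10, 0, 1]
    - [0, 0, 0, 0, 1]
    - [0, 0, 0, 0, 1]

```text
t: 14.1
eef_pos: [472.6, -431.0, 69.1]
tcp_rot: [3.141, -0.0, 0.068]
ft_force: [-0.1, -0.5, -3.9]
opening: 0.541
grip_force: 30.0
```

Position is good. Lowering gently: bottom contact is expected near 49.

>>> carry_out:
  motion:
    - [0, 0, 7, 0, 1]
    - [0, 0, 5, 0, 1]
    - [0, 0, 2, 0, 1]
    - [0, 0, 1, 0, 1]
    - [0, 0, 1, 0, 1]
    - [0, 0, 1, 0, 1]
    - [0, 0, 1, 0, 1]
    - [0, 0, 0.7, 0, 1]
    - [0, 0, 0.6, 0, 1]
    - [0, 0, 0.5, 0, 1]
    - [0, 0, 0, 0, 1]

```text
t: 15.2
eef_pos: [472.6, -431.3, 49.1]
tcp_rot: [3.14, -0.001, 0.068]
ft_force: [0.2, -2.7, 2.5]
opening: 0.536
grip_force: 30.0
```

>>> carry_out:
  motion:
    - [0, 0, 0, 0, 0]
    - [0, 0, 0, 0, 0]
    - [0, 0, 0, 0, 0]
    - [0, 0, 0, 0, 0]
    - [0, 0, 0, 0, 0]
    - [0, 0, -10, 0, 0]
    - [0, 0, -30, 0, 0]
    - [0, 0, -40, 0, 0]
    - [0, 0, -50, 0, 0]
    - [0, 0, -35, 4.4, 0]
    - [0, 0, 0, 4.2, 0]
    - [0, -30, 0, 0, 0]

```text
t: 16.4
eef_pos: [474.6, -402.8, 215.5]
tcp_rot: [3.139, -0.003, -0.086]
ft_force: [-0.8, -0.4, -0.1]
opening: 1.001
grip_force: 0.0
```

>>> carry_out:
  motion:
    - [-1.5, -47, 0, 0, 0]
    - [-1.5, -47, 0, 0, 0]
    - [-1.5, -47, 0, 0, 0]
    - [-1.5, -47, 0, 0, 0]
    - [-1.5, -47, 0, 0, 0]
    - [-1.5, -47, 0, 0, 0]
    - [-1.5, -47, 0, 0, 0]
    - [-1.5, -47, 0, 0, 0]
    - [-1.5, -47, 0, 0, 0]
    - [-1.5, -47, 0, 0, 0]
    - [-1.5, -47, 0, 0, 0]
    - [-1.5, -47, 0, 0, 0]

```text
t: 17.6
eef_pos: [502.5, 164.8, 214.4]
tcp_rot: [-3.141, -0.001, -0.082]
ft_force: [0.5, -0.6, -0.5]
opening: 1.002
grip_force: 0.0
```

>>> carry_out:
  motion:
    - [-1.5, -47, 0, 0, 0]
    - [-1.5, -47, 0, 0, 0]
    - [-1.5, -47, 0, 0, 0]
    - [-1.5, -47, 0, 0, 0]
    - [0, -7, 0, 0, 0]
    - [0, 0, 0, 0, 0]
    - [0, 0, 0, 0, 0]

```text
t: 18.3
eef_pos: [512.5, 356.7, 213.7]
tcp_rot: [3.141, 0.0, -0.082]
ft_force: [-0.4, -0.6, -0.4]
opening: 1.002
grip_force: 0.0
```

```bash
python3 - <<'E'
from h import *
c=cam('wrist'); np.savez('w4.npz',**c); print(env.state()['eef_pos'],env.state()['tcp_rot'],env.state()['ft_force'])
t=cam('top')['color'][140:300,300:500]
cv2.imwrite('pics/w4.png',cv2.hconcat([c['color'],cv2.resize(cv2.copyMakeBorder(t,0,120,0,0,0),(240,420))])[:,:,::-1])
E
```

```text
[512.70766983 356.36568184 213.84112184] [ 3.14129818e+00 -4.09497785e-05 -8.26124499e-02] [ 0.51609557 -0.20174209 -0.05401017]
```

View pics/w4.png

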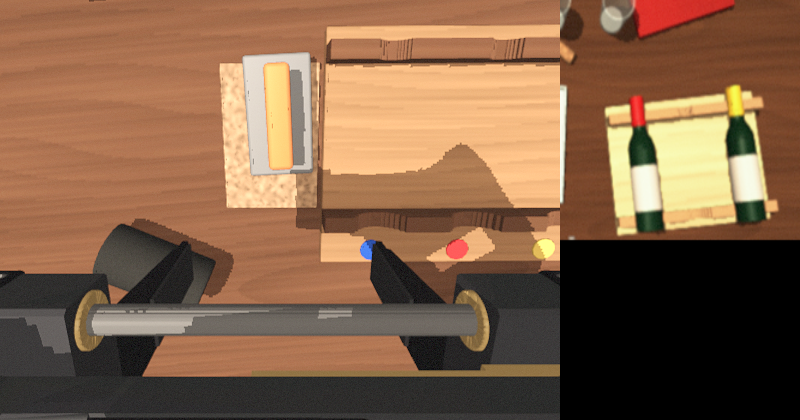

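The pad is slightly rotated on the mat, with the grip top quad at (263,63), (289,63), (293,169), (268,169). Both bottles are seated in the cradle.

```bash
python3 - <<'E'
from h import *
c={k:v for k,v in np.load('w4.npz').items()};d={k:v for k,v in np.load('w3.npz').items()}
P=[onz(c,p,68) for p in [(263,63),(289,63),(293,168.5),(268,169)]];Q=[onz(d,p,68) for p in [(152,108),(181,108),(187,205),(160,205)]]
for p,q in zip(P,Q):print(p,q)
m=np.mean(P,0);f=(P[0]+P[1]-P[2]-P[3])/2;print('grip',m,'yaw',np.arctan2(f[1],f[0]),np.linalg.norm(f))
G=[onz(c,p,18) for p in [(242,56),(308,52),(313,172),(250,175)]]
m2=np.mean(G,0);f=(G[0]+G[1]-G[2]-G[3])/2;print('plate',m2,'yaw',np.arctan2(f[1],f[0]),np.linalg.norm(f))
print('tri front/back corner',tri([ray(c,(268,169)),ray(d,(160,205))]),tri([ray(c,(289,63)),ray(d,(181,108))]))
print('blue,red disc',onz(c,(369,249),21),onz(c,(457,249),21),onz(c,(544,249),21),'board BL',onz(c,(327,26),18),'mat',[onz(c,p,3) for p in[(220,63),(227,208),(318,207)]])
E
```

```text
[626.41622127 362.17578762  68.        ] [616.82837522 365.50422559  68.        ]
[624.66328185 340.89594539  68.        ] [614.86978923 340.49136983  68.        ]
[537.23908869 343.97123426  68.        ] [528.12059326 348.67102298  68.        ]
[538.61927317 366.22459154  68.        ] [530.07485812 373.84220541  68.        ]
grip [581.73446624 353.3168897   68.        ] yaw -0.040635343091613804 87.68295307425795
plate [581.62517975 353.72598908  18.        ] yaw -0.028249029761912868 114.89944474300258
tri front/back corner [540.08410265 364.06896675  94.92697302] [619.26333058 339.80345884  75.72037837]
blue,red disc [433.10952732 266.27839954  21.        ] [425.16784632 169.83619096  21.        ] [417.30407146  74.42080585  21.        ] board BL [659.00247969 301.8311792   18.        ] mat [array([637.30771372, 407.37552438,   3.        ]), array([487.53409416, 419.30231225,   3.        ]), array([480.37240191, 318.09323319,   3.        ])]
```

>>> carry_out:
  motion:
    - [5, 1, 20, -2.7, 0]
    - [10, 1, 30, 0, 0]
    - [3, 1, 14, 0, 0]
    - [0, 0, 0, 0, 0]
    - [0, 0, 0, 0, 0]

```text
t: 18.9
eef_pos: [530.7, 353.4, 150.3]
tcp_rot: [-3.141, -0.0, -0.035]
ft_force: [-0.1, 1.2, -0.3]
opening: 1.003
grip_force: 0.0
```

```bash
python3 - <<'E'
from h import *
c=cam('wrist'); np.savez('w5.npz',**c); print(env.state()['eef_pos'],env.state()['tcp_rot'])
cv2.imwrite('pics/w5.png',c['color'][:280,:,::-1])
E
```

```text
[530.78067143 353.7383225  150.72460594] [-3.14099462e+00 -1.16929558e-03 -3.49591130e-02]
```

View pics/w5.png

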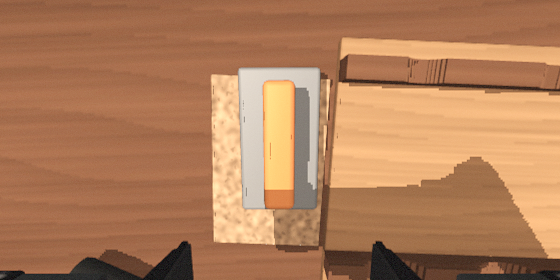

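The grip is now upright in view: top face columns 263–294, rows 80–190; plate columns 240–319, rows 68–209.

```bash
python3 - <<'E'
from h import *
c={k:v for k,v in np.load('w5.npz').items()};d={k:v for k,v in np.load('w4.npz').items()}
P=[(263,80),(294,80),(294.5,190),(264,190)];Q=[(263,63),(289,63),(292.5,155),(268,156)]
W=[onz(c,p,68) for p in P];print(np.round(W,1),np.mean(W,0))
for p,q in zip(P[:2],Q[:2]):print('tri',tri([ray(c,p),ray(d,q)]))
G=[onz(c,p,18) for p in [(239.5,68),(319.5,69),(316,209),(242.5,209)]]
m2=np.mean(G,0);f=(G[0]+G[1]-G[2]-G[3])/2;print('plate',m2,'yaw',np.arctan2(f[1],f[0]),np.linalg.norm(f))
print('plate tri',tri([ray(c,(239.5,68)),ray(d,(242,56))]),tri([ray(c,(319.5,69)),ray(d,(308,52))]))
for p in [(341,38)]:print('board BL',onz(c,p,18), tri([ray(c,p),ray(d,(327,26))]))
E
```

```text
[[626.8 361.9  68. ]
 [626.  341.5  68. ]
 [551.5 343.   68. ]
 [552.3 365.   68. ]] [589.13904214 352.83583092  68.        ]
tri [627.42909765 362.44639326  58.92766552]
tri [628.39145432 340.03968511  33.16630354]
plate [580.58671125 353.12496402  18.        ] yaw -0.03917157624714329 115.55044268606524
plate tri [641.12905243 384.00488703   7.17129974] [632.76592072 324.04357974  60.79646583]
board BL [658.55136755 302.66499288  18.        ] [660.47028629 300.83160187   8.428372  ]
```

>>> carry_out:
  motion:
    - [25, -0.5, 0, 0, 0]
    - [25.5, -0.5, 0, 0, 0]
    - [0, 0, 30, 0, 0]
    - [0, 0, 40, 0, 0]
    - [0, 0, 28, 0, 0]
    - [0, 0, 12, 0, 0]
    - [0, 0, 0, 0, 0]
    - [0, 0, 0, 0, 1]
    - [0, 0, 0, 0, 1]
    - [0, 0, 0, 0, 1]
    - [0, 0, 0, 0, 1]
    - [0, 0, 0, 0, 1]

```text
t: 20.15
eef_pos: [581.1, 353.1, 40.0]
tcp_rot: [-3.141, -0.001, -0.034]
ft_force: [-0.9, -0.6, -0.1]
opening: 0.637
grip_force: 0.0
```

>>> carry_out:
  motion:
    - [0, 0, 0, 0, 1]
    - [0, 0, 0, 0, 1]
    - [0, 0, 0, 0, 1]
    - [0, 0, 0, 0, 1]

```text
t: 20.55
eef_pos: [581.0, 353.1, 39.4]
tcp_rot: [3.142, -0.0, -0.034]
ft_force: [1.3, 0.6, 0.2]
opening: 0.298
grip_force: 0.0
```

>>> carry_out:
  motion:
    - [0, 0, 0, 0, 1]
    - [0, 0, 0, 0, 1]
    - [0, 0, 0, 0, 1]
    - [0, 0, 0, 0, 1]

```text
t: 20.95
eef_pos: [581.0, 353.1, 39.5]
tcp_rot: [3.142, 0.0, -0.034]
ft_force: [-0.0, -0.6, -0.0]
opening: 0.226
grip_force: 30.0
```

>>> carry_out:
  motion:
    - [0, 0, -10, 0, 1]
    - [0, 0, -30, 0, 1]
    - [0, 0, -30, 0, 1]
    - [0, 0, 0, 2.7, 1]
    - [-10, 31, 0, 0, 1]
    - [-10.6, 31, 0, 0, 1]
    - [0, 0, 0, 0, 1]
    - [0, 0, 20, 0, 1]
    - [0, 0, 20, 0, 1]
    - [0, 0, 7, 0, 1]
    - [0, 0, 0, 0, 1]
    - [0, 0, 0, 0, 1]

```text
t: 22.15
eef_pos: [555.8, 293.2, 63.2]
tcp_rot: [-3.141, -0.001, -0.081]
ft_force: [0.7, 0.7, -1.7]
opening: 0.229
grip_force: 30.0
```

```bash
python3 - <<'E'
from h import *
s=env.state();print(s['eef_pos'],s['tcp_rot'],s['ft_force'])
c=cam('wrist'); np.savez('w6.npz',**c);cv2.imwrite('pics/w6.png',c['color'][:300,:,::-1])
E
```

```text
[555.78264085 293.24503854  63.21242165] [-3.14135212e+00 -7.19748863e-04 -8.13702447e-02] [ 0.70483533  0.67704393 -1.72142429]
```

View pics/w6.png

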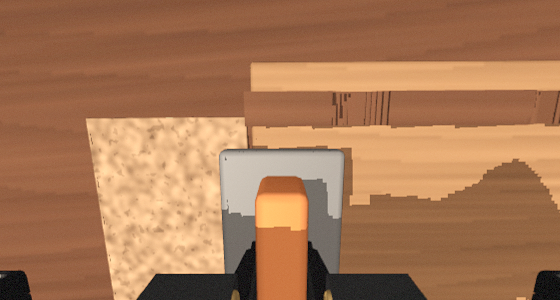

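The pad is square to the rail: plate back edge at row ~150, rail foot at row ~126, both level. Next I'll check the gap.

```bash
python3 - <<'E'
from h import *
c={k:v for k,v in np.load('w6.npz').items()}
print('rail foot',onz(c,(283,127),18),'rail top front',onz(c,(283,92),54),'plate back',[(z,onz(c,(283,151),z)[0]) for z in(40,45,50)],'plate sides', onz(c,(219,151),45),onz(c,(344,151),45))
E
```

```text
rail foot [622.96961393 286.53342634  18.        ] rail top front [640.9043792  285.22779649  54.        ] plate back [(40, np.float64(611.8326677599426)), (45, np.float64(612.4445414961809)), (50, np.float64(613.0564152324192))] plate sides [615.13667944 320.37427055  45.        ] [609.88142165 256.14802822  45.        ]
```

>>> carry_out:
  motion:
    - [-1.5, 0, 4, 0, 1]
    - [0, 0, 2, 0, 1]
    - [0, 0, 1.5, 0, 1]
    - [0, 0, 1, 0, 1]
    - [0, 0, 1, 0, 1]
    - [0, 0, 1, 0, 1]
    - [0, 0, 0, 0, 1]
    - [0, 0, 0, 0, 1]

```text
t: 23.0
eef_pos: [553.9, 293.1, 52.1]
tcp_rot: [3.142, 0.0, -0.082]
ft_force: [-1.7, 1.3, 1.5]
opening: 0.23
grip_force: 30.0
```

>>> carry_out:
  motion:
    - [0, 4, 0, 0, 1]
    - [0, 8, 0, 0, 1]
    - [0, 8, 0, 0, 1]
    - [0, 8, 0, 0, 1]
    - [0, 8, 0, 0, 1]
    - [0, 8, 0, 0, 1]
    - [0, 8, 0, 0, 1]
    - [0, 8, 0, 0, 1]
    - [0, 8, 0, 0, 1]
    - [0, 8, 0, 0, 1]
    - [0, 8, 0, 0, 1]
    - [0, 8, 0, 0, 1]

```text
t: 24.2
eef_pos: [546.3, 200.7, 52.0]
tcp_rot: [3.142, 0.0, -0.082]
ft_force: [0.8, 2.4, 1.9]
opening: 0.232
grip_force: 30.0
```

>>> carry_out:
  motion:
    - [0, 8, 0, 0, 1]
    - [0, 8, 0, 0, 1]
    - [0, 8, 0, 0, 1]
    - [0, 8, 0, 0, 1]
    - [0, 8, 0, 0, 1]
    - [0, 8, 0, 0, 1]
    - [0, 8, 0, 0, 1]
    - [0, 8, 0, 0, 1]
    - [0, 8, 0, 0, 1]
    - [0, 8, 0, 0, 1]
    - [0, 8, 0, 0, 1]
    - [0, 8, 0, 0, 1]

```text
t: 25.4
eef_pos: [538.5, 105.0, 52.0]
tcp_rot: [3.142, 0.0, -0.082]
ft_force: [0.7, 2.1, 1.6]
opening: 0.233
grip_force: 30.0
```

>>> carry_out:
  motion:
    - [0, 8, 0, 0, 1]
    - [0, 8, 0, 0, 1]
    - [0, 8, 0, 0, 1]
    - [0, 8, 0, 0, 1]
    - [0, 8, 0, 0, 1]
    - [0, 8, 0, 0, 1]
    - [0, 8, 0, 0, 1]
    - [0, 8, 0, 0, 1]
    - [0, 8, 0, 0, 1]
    - [0, 8, 0, 0, 1]
    - [0, 8, 0, 0, 1]
    - [0, 4, 0, 0, 1]

```text
t: 26.6
eef_pos: [531.0, 13.2, 52.0]
tcp_rot: [3.142, 0.0, -0.082]
ft_force: [0.1, 2.3, 2.6]
opening: 0.23
grip_force: 30.0
```

>>> carry_out:
  motion:
    - [0, 0, -10, 0, 1]
    - [0, 0, -30, 0, 1]
    - [0, 0, -30, 0, 1]
    - [0, -39, 0, 0, 1]
    - [0, -39, 0, 0, 1]
    - [0, -39, 0, 0, 1]
    - [0, -39, 0, 0, 1]
    - [0, -39, 0, 0, 1]
    - [0, -39, 0, 0, 1]
    - [0, -39, 0, 0, 1]
    - [0, -39, 0, 0, 1]
    - [0, -39, 0, 0, 1]

```text
t: 27.8
eef_pos: [559.2, 365.4, 122.3]
tcp_rot: [3.141, 0.0, -0.081]
ft_force: [0.8, -0.0, -2.5]
opening: 0.232
grip_force: 30.0
```

>>> carry_out:
  motion:
    - [0, 0, 0, 0, 1]
    - [0, 0, 20, 0, 1]
    - [0, 0, 30, 0, 1]
    - [0, 0, 20, 0, 1]
    - [0, 0, 5, 0, 1]
    - [0, 0, 2, 0, 1]
    - [0, 0, 2, 0, 1]
    - [0, 0, 1, 0, 1]
    - [0, 0, 1, 0, 1]
    - [0, 0, 1, 0, 1]
    - [0, 0, 0, 0, 1]

```text
t: 28.9
eef_pos: [559.9, 363.9, 40.3]
tcp_rot: [-3.141, -0.001, -0.082]
ft_force: [-0.1, 0.3, -0.1]
opening: 0.228
grip_force: 30.0
```

>>> carry_out:
  motion:
    - [0, 0, 0, 0, 0]
    - [0, 0, 0, 0, 0]
    - [0, 0, 0, 0, 0]
    - [0, 0, 0, 0, 0]
    - [0, 0, 0, 0, 0]
    - [0, 0, -5, 0, 0]
    - [0, 0, -30, 0, 0]
    - [0, 0, -45, 0, 0]
    - [0, 0, -45, 0, 0]
    - [0, 0, -45, -4.4, 0]
    - [0, 0, 0, -4.3, 0]
    - [0, 0, 0, 0, 0]

```text
t: 30.1
eef_pos: [559.8, 363.9, 211.7]
tcp_rot: [-3.141, -0.002, 0.071]
ft_force: [-0.5, 0.2, -0.7]
opening: 1.002
grip_force: 0.0
```

>>> carry_out:
  motion:
    - [-10.9, 46, 0, 0, 0]
    - [-10.9, 46, 0, 0, 0]
    - [-10.9, 46, 0, 0, 0]
    - [-10.9, 46, 0, 0, 0]
    - [-10.9, 46, 0, 0, 0]
    - [-10.9, 46, 0, 0, 0]
    - [-10.9, 46, 0, 0, 0]
    - [-10.9, 46, 0, 0, 0]
    - [-10.9, 46, 0, 0, 0]
    - [-10.9, 46, 0, 0, 0]
    - [-10.9, 46, 0, 0, 0]
    - [-10.9, 46, 0, 0, 0]

```text
t: 31.3
eef_pos: [466.9, -197.6, 209.2]
tcp_rot: [-3.141, 0.001, 0.068]
ft_force: [0.4, 0.9, 0.7]
opening: 0.996
grip_force: 0.0
```

>>> carry_out:
  motion:
    - [-10.9, 46, 0, 0, 0]
    - [0, 0, 0, 0, 0]
    - [0, 0, 0, 0, 0]

```text
t: 31.6
eef_pos: [459.5, -243.1, 209.0]
tcp_rot: [-3.14, 0.002, 0.066]
ft_force: [0.7, 0.6, 0.1]
opening: 1.002
grip_force: 0.0
```

```bash
python3 - <<'E'
from h import *
s=env.state();print(s['eef_pos'],s['tcp_rot'],s['ft_force'])
c=cam('wrist'); np.savez('w7.npz',**c);t=cam('top')['color'][150:310,80:320]
cv2.imwrite('pics/w7.png',cv2.vconcat([c['color'][:290],cv2.resize(t,(450,300))] if 0 else [c['color'][:290],cv2.copyMakeBorder(cv2.resize(t,(450,300)),0,0,0,110,0)])[:,:,::-1])
E
```

```text
[ 459.52740165 -243.11436231  209.01600494] [-3.14011299e+00  1.70471027e-03  6.61298434e-02] [0.68428721 0.5982002  0.1164876 ]
```

View pics/w7.png

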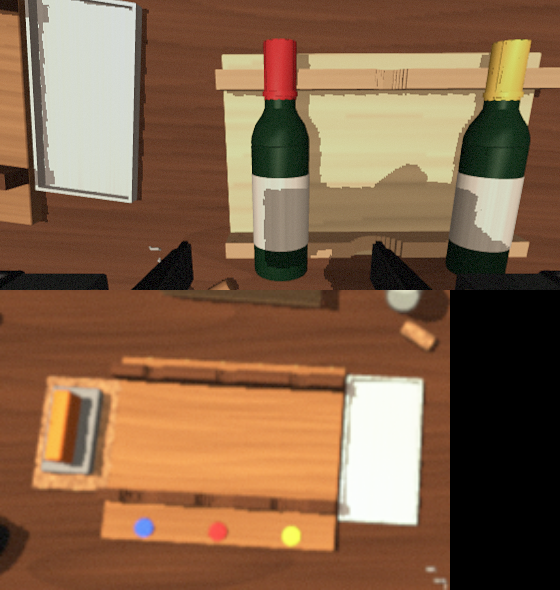

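Bottles sit as placed, red centred at col ~280. The pad is back on the mat and the board is bare. Grasping red now.

>>> carry_out:
  motion:
    - [1, -0.6, 40, 0, 0]
    - [0, 0, 45, 0, 0]
    - [0, 0, 40, 0, 0]
    - [0, 0, 25, 0, 0]
    - [0, 0, 10, 0, 0]
    - [0, 0, 0, 0, 0]
    - [0, 0, 0, 0, 1]
    - [0, 0, 0, 0, 1]
    - [0, 0, 0, 0, 1]
    - [0, 0, 0, 0, 1]
    - [0, 0, 0, 0, 1]
    - [0, 0, 0, 0, 1]

```text
t: 32.9
eef_pos: [461.3, -242.1, 50.2]
tcp_rot: [3.141, -0.0, 0.07]
ft_force: [-0.4, -0.9, -0.1]
opening: 0.552
grip_force: 0.0
```

>>> carry_out:
  motion:
    - [0, 0, 0, 0, 1]
    - [0, 0, -10, 0, 1]
    - [0, 0, -20, 0, 1]
    - [0, 0, -40, 0, 1]
    - [0, 0, -40, 0, 1]
    - [0, 0, -20, 0, 1]
    - [0, 0, 0, 4.4, 1]
    - [0, 0, 0, 4.2, 1]
    - [0, 0, 0, 0, 1]

```text
t: 33.8
eef_pos: [460.9, -241.8, 180.4]
tcp_rot: [-3.142, 0.0, -0.081]
ft_force: [0.2, 0.5, -5.0]
opening: 0.539
grip_force: 30.0
```

>>> carry_out:
  motion:
    - [3.2, -45.2, 0, 0, 1]
    - [3.2, -45.2, 0, 0, 1]
    - [3.2, -45.2, 0, 0, 1]
    - [3.2, -45.2, 0, 0, 1]
    - [3.2, -45.2, 0, 0, 1]
    - [3.2, -45.2, 0, 0, 1]
    - [3.2, -45.2, 0, 0, 1]
    - [3.2, -45.2, 0, 0, 1]
    - [3.2, -45.2, 0, 0, 1]
    - [0, 0, 20, 0, 1]
    - [0, 0, 30, 0, 1]
    - [0, 0, 30, 0, 1]

```text
t: 35.0
eef_pos: [522.2, 161.7, 99.2]
tcp_rot: [3.141, -0.0, -0.076]
ft_force: [0.8, -0.4, -5.0]
opening: 0.542
grip_force: 30.0
```

>>> carry_out:
  motion:
    - [0, 0, 20, 0, 1]
    - [0, 0, 10, 0, 1]
    - [0, 0, 5, 0, 1]
    - [0, 0, 2, 0, 1]
    - [0, 0, 0, 0, 1]

```text
t: 35.5
eef_pos: [522.8, 161.2, 63.6]
tcp_rot: [-3.141, -0.001, -0.08]
ft_force: [0.5, -0.0, -4.8]
opening: 0.541
grip_force: 30.0
```

>>> carry_out:
  motion:
    - [0, 0, 4, 0, 1]
    - [0, 0, 3, 0, 1]
    - [0, 0, 2, 0, 1]
    - [0, 0, 1, 0, 1]
    - [0, 0, 1, 0, 1]
    - [0, 0, 0.8, 0, 1]
    - [0, 0, 0.6, 0, 1]
    - [0, 0, 0.6, 0, 1]
    - [0, 0, 0, 0, 1]

```text
t: 36.4
eef_pos: [522.9, 161.9, 50.9]
tcp_rot: [-3.141, -0.002, -0.08]
ft_force: [-3.2, 5.4, 7.1]
opening: 0.538
grip_force: 30.0
```

>>> carry_out:
  motion:
    - [0, -0.6, 0, 0, 1]
    - [0, -0.4, 0, 0, 1]
    - [0, 0, 0, 0, 1]

```text
t: 36.7
eef_pos: [523.0, 162.4, 50.4]
tcp_rot: [-3.141, -0.001, -0.08]
ft_force: [0.9, 4.1, 5.0]
opening: 0.54
grip_force: 30.0
```

>>> carry_out:
  motion:
    - [0, 0, 0, 0, 0]
    - [0, 0, 0, 0, 0]
    - [0, 0, 0, 0, 0]
    - [0, 0, 0, 0, 0]
    - [0, 0, 0, 0, 0]
    - [0, 0, -10, 0, 0]
    - [0, 0, -30, 0, 0]
    - [0, 0, -40, 0, 0]
    - [0, 0, -40, 0, 0]
    - [0, 0, -40, -4.4, 0]
    - [0, 0, 0, -4.2, 0]
    - [0, 0, 0, 0, 0]

```text
t: 37.9
eef_pos: [522.6, 162.3, 211.7]
tcp_rot: [-3.141, -0.003, 0.071]
ft_force: [0.1, 0.7, -1.1]
opening: 0.998
grip_force: 0.0
```

>>> carry_out:
  motion:
    - [-7.1, 45.3, 0, 0, 0]
    - [-7.1, 45.3, 0, 0, 0]
    - [-7.1, 45.3, 0, 0, 0]
    - [-7.1, 45.3, 0, 0, 0]
    - [-7.1, 45.3, 0, 0, 0]
    - [-7.1, 45.3, 0, 0, 0]
    - [-7.1, 45.3, 0, 0, 0]
    - [-7.1, 45.3, 0, 0, 0]
    - [-7.1, 45.3, 0, 0, 0]
    - [-7.1, 45.3, 0, 0, 0]
    - [-7.1, 45.3, 0, 0, 0]
    - [-7.1, 45.3, 0, 0, 0]

```text
t: 39.1
eef_pos: [474.8, -387.6, 209.3]
tcp_rot: [-3.14, 0.001, 0.068]
ft_force: [1.1, 0.2, 0.1]
opening: 1.0
grip_force: 0.0
```

>>> carry_out:
  motion:
    - [-7.1, 45.3, 0, 0, 0]
    - [0, 0, 0, 0, 0]
    - [0, 0, 0, 0, 0]
    - [0, 0, 0, 0, 0]

```text
t: 39.5
eef_pos: [471.7, -430.6, 209.6]
tcp_rot: [-3.14, 0.001, 0.07]
ft_force: [0.3, 1.1, 0.9]
opening: 0.999
grip_force: 0.0
```

>>> carry_out:
  motion:
    - [1, 0.5, 40, 0, 0]
    - [0, 0, 45, 0, 0]
    - [0, 0, 40, 0, 0]
    - [0, 0, 25, 0, 0]
    - [0, 0, 10, 0, 0]
    - [0, 0, 0, 0, 0]
    - [0, 0, 0, 0, 1]
    - [0, 0, 0, 0, 1]
    - [0, 0, 0, 0, 1]
    - [0, 0, 0, 0, 1]
    - [0, 0, 0, 0, 1]
    - [0, 0, 0, 0, 1]

```text
t: 40.7
eef_pos: [472.8, -432.0, 50.2]
tcp_rot: [-3.141, 0.0, 0.07]
ft_force: [0.5, 17.1, 6.8]
opening: 0.55
grip_force: 9.2
```

>>> carry_out:
  motion:
    - [0, 0, 0, 0, 1]
    - [0, 0, -10, 0, 1]
    - [0, 0, -20, 0, 1]
    - [0, 0, -40, 0, 1]
    - [0, 0, -40, 0, 1]
    - [0, 0, -20, 0, 1]
    - [0, 0, 0, 4.4, 1]
    - [0, 0, 0, 4.2, 1]
    - [0, 0, 0, 0, 1]

```text
t: 41.6
eef_pos: [472.6, -432.2, 180.5]
tcp_rot: [3.141, -0.0, -0.081]
ft_force: [-0.2, 0.9, -4.1]
opening: 0.54
grip_force: 30.0
```

>>> carry_out:
  motion:
    - [0.2, -45.7, 0, 0, 1]
    - [0.2, -45.7, 0, 0, 1]
    - [0.2, -45.7, 0, 0, 1]
    - [0.2, -45.7, 0, 0, 1]
    - [0.2, -45.7, 0, 0, 1]
    - [0.2, -45.7, 0, 0, 1]
    - [0.2, -45.7, 0, 0, 1]
    - [0.2, -45.7, 0, 0, 1]
    - [0.2, -45.7, 0, 0, 1]
    - [0, -45.7, 0, 0, 1]
    - [0, -45.7, 0, 0, 1]
    - [0, 0, 0, 0, 1]

```text
t: 42.8
eef_pos: [514.6, 73.1, 180.2]
tcp_rot: [-3.141, -0.0, -0.073]
ft_force: [0.7, -0.3, -3.4]
opening: 0.539
grip_force: 30.0
```

>>> carry_out:
  motion:
    - [0, 0, 20, 0, 1]
    - [0, 0, 30, 0, 1]
    - [0, 0, 30, 0, 1]
    - [0, 0, 20, 0, 1]
    - [0, 0, 10, 0, 1]
    - [0, 0, 5, 0, 1]
    - [0, 0, 2, 0, 1]
    - [0, 0, 0, 0, 1]

```text
t: 43.6
eef_pos: [515.1, 68.7, 63.6]
tcp_rot: [3.142, -0.001, -0.08]
ft_force: [0.9, 0.3, -3.2]
opening: 0.537
grip_force: 30.0
```

>>> carry_out:
  motion:
    - [0, 0, 4, 0, 1]
    - [0, 0, 3, 0, 1]
    - [0, 0, 2, 0, 1]
    - [0, 0, 1, 0, 1]
    - [0, 0, 1, 0, 1]
    - [0, 0, 0.7, 0, 1]
    - [0, 0, 0.6, 0, 1]
    - [0, 0, 0, 0, 1]

```text
t: 44.4
eef_pos: [514.8, 68.7, 51.0]
tcp_rot: [3.141, -0.0, -0.08]
ft_force: [-0.9, -2.8, 1.7]
opening: 0.541
grip_force: 30.0
```

>>> carry_out:
  motion:
    - [0, 0.5, 0.3, 0, 1]
    - [0, 0.3, 0.3, 0, 1]
    - [0, 0, 0, 0, 1]

```text
t: 44.7
eef_pos: [514.8, 68.0, 50.2]
tcp_rot: [3.142, -0.0, -0.08]
ft_force: [-0.3, -1.6, 0.8]
opening: 0.539
grip_force: 30.0
```

>>> carry_out:
  motion:
    - [0, 0, 0, 0, 0]
    - [0, 0, 0, 0, 0]
    - [0, 0, 0, 0, 0]
    - [0, 0, 0, 0, 0]
    - [0, 0, 0, 0, 0]
    - [0, 0, -10, 0, 0]
    - [0, 0, -30, 0, 0]
    - [0, 0, -40, 0, 0]
    - [0, 0, -40, 0, 0]
    - [0, 0, -40, 0, 0]
    - [0, 0, 0, 0, 0]
    - [0, 0, 0, 0, 0]

```text
t: 45.9
eef_pos: [514.6, 68.0, 211.2]
tcp_rot: [-3.142, -0.002, -0.08]
ft_force: [0.6, 0.1, -1.2]
opening: 0.998
grip_force: 0.0
```

>>> carry_out:
  motion:
    - [0, 40, 0, 0, 0]
    - [0, 45, 0, 0, 0]
    - [0, 45, 0, 0, 0]
    - [0, 45, 0, 0, 0]
    - [0, 45, 0, 0, 0]
    - [0, 45, 0, 0, 0]
    - [0, 45, 0, 0, 0]
    - [0, 45, 0, 0, 0]
    - [0, 20, 0, 0, 0]
    - [0, 0, 0, 0, 0]

```text
t: 46.9
eef_pos: [483.9, -307.6, 208.6]
tcp_rot: [-3.14, 0.002, -0.083]
ft_force: [0.5, 0.1, 0.1]
opening: 0.996
grip_force: 0.0
```

```bash
python3 - <<'E'
from h import *
a=cam('top');b=cam('scene')
A=cv2.resize(a['color'][130:305,90:310],(400,318));B=cv2.resize(b['color'][140:300,230:450],(400,291))
cv2.imwrite('pics/f.png',cv2.hconcat([A,cv2.copyMakeBorder(B,0,27,0,0,0)])[:,:,::-1])
E
```

```text
(no output)
```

View pics/f.png

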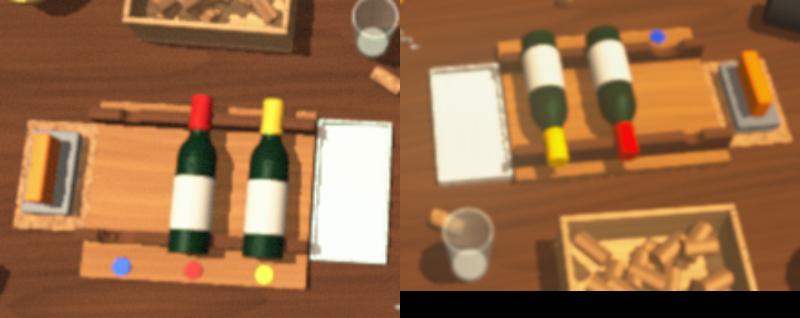

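The final views show red behind the red disc, yellow behind the yellow disc, the pad square on its mat and the glasses undisturbed. Handing in.

```bash
python3 -c "
from cell import env; print(env.job_done())"
```

```text
the job is handed in; nothing more can be done
None
```

Job handed in, result not reported back: the lane was wiped in one pass at roughly 4 N, the pad is back on its mat, red and yellow lie behind their matching discs, the glasses weren't touched, and the blue bottle was absent.

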